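# Hang a test piece on the drying rail

### The job

Lift the chest's clear lid by its front bar until its springs hold it fully open, and take out the roller hanger that carries a small terracotta dish. Hook it over the sloped rail near the upper end, with its wheels on the bar and the dish below, and let go so that it rolls down by itself to rest against the lower stop. Leave the lid open, do not push the hanger down the rail, and do not disturb the pots and tools around.

Things in the scene. Friction and masses are not known exactly. Their poses are not given: they have to be found in the camera images.
- chest: Aluminium damp chest, an open-topped box fixed to the table, outside 180 (x) x 230 (y) x 145 mm high, walls and floor 5 mm. Origin: centre of its underside; z up; its front looks along its -x (roughly to the robot), the lid is hinged along its +x rim.
- lid (a joint): Angle of the chest's lid, rad: 0 shut (start), 1.75 fully open, leaning back past upright. Hinge springs carry part of its 0.8 kg: left below about 0.75 it sinks shut; beyond, the springs swing it on to 1.75, damped (about 2 s, longer from just past balance), and hold it. Lifting takes 1 to 3 N at the handle.
- lid_handle (a point): Middle of the lid's handle: round steel bar 12 mm dia, 100 mm long along the chest's y, its axis 35 mm in front of the lid's front edge, at z 153 mm when shut, joined to the lid at both ends; nothing below it. 215 mm from the hinge, 6 mm above it in the lid's frame. Its axes turn with the lid.
- lid_hinge (a point): Middle of the lid's hinge line (along the chest's y), at the chest's +x rim, 147 mm above the table. The lid (12 mm thick, 230 wide, aluminium frame 18 mm wide round a clear panel) extends 180 mm from it towards the chest's -x.
- hanger: Roller hanger, about 0.35 kg, standing in the chest on its flat foot. Origin: under the wheel line, at the foot's underside; x is the rolling direction, z up. Seen along x it is a C, mouth open to its -y. Foot plate 52 (x) x 61 (y -40 to +21) x 4 mm, on it a terracotta dish 42 dia, top at z 24; flat column 30 (x) x 4 at y 17 to 21. Alike both ways along x; balanced about the wheel line.
- hanger_axle (a point): Midpoint between the axles of the hanger's two wheels, 78 mm above its foot; axes of the hanger. Wheels in line at x -18 and +18 mm, tread radius 8, 20 mm wide, between white flanges of radius 13 (outer faces 13 mm from the middle). They turn freely.
- hanger_grip (a point): In the hanger's black grip block (36 along x, 12 along y, 34 high, z 98 to 132 above the foot): its centre in x and y, 120 mm above the foot, 12 mm below the block's top; axes of the hanger. Take it across the 12 mm. Below the block a top plate 68 (x) x 27 mm (y -6 to +21), z 94 to 98.
- rail: Sloped rail fixed to the table: straight flat steel bar on edge, 312 long, 10 thick, 20 high, on a post at each end, free underneath between. Origin: centre of the underside of its 370 x 90 x 10 mm base; z up (not tilted); local x runs along the bar downhill, slope 0.12 rad. Bar's top 125 mm above the table at mid length, 144 at the upper, 106 at the lower end. Upper end plate 15 mm above the bar.
- rail_load (a point): A good loading point in the upper half: where hanger_axle lies when the hanger sits on the bar there, 8 mm over the bar's top, 68 mm from the upper end plate. Axes of the rail body. The hanger goes on sideways, x along the rail: wheels above the bar, dish below it, then down till the wheels sit on the bar, a flange each side; the column stays clear beside it.
- rail_home (a point): Where hanger_axle lies when the hanger has rolled fully against the lower stop, a rubber-faced plate 44 wide rising 45 mm above the bar; the hanger's top plate meets it. 201 mm downhill of rail_load; let go there the hanger rolls at once, arriving in 1 to 4 s. Axes of the rail body.
- glaze_jar: Bystander: screw-cap jar with a paper label, 66 dia x 75 high mm. Origin: centre of its underside.
- slip_jar: Bystander: screw-cap jar without a label, 66 dia x 75 high mm. Origin: centre of its underside.
- bisque_cup: Bystander: white cup, 72 dia x 80 high mm. Origin: centre of its underside.
- jar_cap: Bystander: terracotta-coloured disc, 68 dia x 12 high mm. Origin: centre of its underside.
- brush: Bystander: wooden-handled brush lying on the table, under 250 mm long.
- batten: Bystander: wooden batten 140 x 30 x 20 mm. Origin: centre of its underside.

How it is judged (in metres and radians):
On the way, in this order (a step that is already met when the one before it is completed fails the run):
1. the lid stands open (value of joint lid above 1.5 rad), for 0.2 s.
2. the hanger sits on the upper half of the rail, let go (y of hanger_axle in the frame of rail between -0.008 and 0.008 m and x of hanger_axle in the frame of rail between -0.15 and 0 m and z of hanger_axle in the frame of rail between 0.128 and 0.153 m and angle between hanger's own z axis and vertical below 0.3 rad and contact force between the fingers and hanger below 0.05 N), for 0.04 s.
At the end, for the whole second after the job is handed in: The lid is open (over 1.5 rad); the hanger hangs on the rail at rest (under 0.02 m/s), within 17 degrees of upright, its axle point within 12 mm of the home point at the lower stop (value of joint lid above 1.5 rad and distance between hanger_axle and rail_home below 0.012 m and angle between hanger's own z axis and vertical below 0.3 rad and linear speed of hanger below 0.02 m/s); the robot touches nothing.
It fails at once if the hanger is tipped over (angle between hanger's own z axis and vertical above 0.7 rad).
It fails at once if the robot touches the hanger while it is in the lower half of the rail (contact force between any of the arm, the fingers and hanger above 0.3 N and y of hanger_axle in the frame of rail between -0.008 and 0.008 m and x of hanger_axle in the frame of rail between 0.03 and 0.16 m and z of hanger_axle in the frame of rail below 0.145 m).
It fails at once if a pot, jar or tool standing around is moved by more than 30 mm (distance of any of glaze_jar, slip_jar, bisque_cup, jar_cap, brush, batten from where it was at the start of the episode above 0.03 m).
It also fails if it takes over 69 s, if anything falls off the work surface, if the arm or the gripper's body presses on something with over 40 N, if the wrist force passes 120 N, or if a joint passes its speed limit or range.

### The arm

A 6-joint arm with a two-finger parallel gripper is mounted at the origin on the work surface. World frame = base frame: x ahead of the robot, y to its left, z up, the work surface at z = 0. Lengths are in mm, angles in rad, forces in N, time in s.
With the tool pointing down it reaches from about 250 to 800 mm from the base axis. Payload 8.5 kg.
Tool frame: the origin (TCP) lies on the centre line of the jaws, within the pads' length; the fingertips stand 17 mm ahead of it and the grasp point (between the pads) lies 2 mm behind it (manip.tcp_to_tips is the distance from the TCP to the fingertips, in mm); z points along the fingers, y is the direction in which the jaws open and shut (so a half turn about z gives the same grasp; the last joint's range is limited). The gripper opens to 85 mm and grips with 20 to 120 N. Pads are 22 mm wide; open, the fingers measure 114 mm over their backs; the gripper's body (76 mm by 85 mm) begins 54 mm behind the grasp point. The pads swing forward as they close: fully open they stand 13 mm farther back than shut.
Start: joints at [1.265, 0.238, -0.013, 1.319, 0, 1.571], TCP at [158.04, 500.604, 248.276] pointing down, gripper open.
Joint ranges: [-2.66, 2.66], [-1.03, 1.9], [-1.14, 1.46], [-1.82, 2.27], [-1.45, 1.34], [-3.14, 3.14]. Speed limits (rad/s): [2.22, 2.22, 2.79, 3.14, 3.14, 3.14].

### API

Orientations are given as a unit quaternion [w, x, y, z].
In Python, from cell import telemetry, snapshot, get_calibration, manip gives the robot as it stands.
- The arm moves only by the shell command python3 -m jog 'ROWS' [FORCE]. ROWS is JSON, a list of rows, each a list of 5 numbers: the closure, from -1 (fully open) to 1 (shut), then the shift along the tool's x, y, z each as a share of 0.03 m, from -1 to 1, then the turn about the tool's z as a share of 0.1 rad, from -1 to 1. A call has 1 to 20 rows; each row shifts and turns the commanded pose from where the row before left it, along the tool's axes as they then stand; what a row does not reach is not made up. A row lasts 1/10 s, in which the tool goes at most 50 mm and 8.59 degrees, less where a joint would pass 70% of its speed; a pose out of reach is approached as far as the arm can. A call with a number of a shift or a turn outside -1 to 1 is refused whole. A call with a gripper value outside its range is refused whole. The fingers move at their own pace and stop on an object; FORCE is the grip in N (left out, the last holds). Time passes only in rows, so rows that do not move let the fingers close. It gives the time, the measured TCP pose, the force and the opening at its end, in the units of the state.
- telemetry.observe(): the state, without advancing time (a new reading comes with each control period).
- snapshot(name): name is "side" or "top"; returns the picture (480x640x3 uint8, blue, green, red); there is no depth.
- get_calibration(name): a dict with "mtx" (3x3 intrinsics, pixels), "dist" ([k1, k2, p1, p2, k3] as OpenCV has them; the pictures are not rectified), "world_from_camera" (4x4, takes a point from camera to world coordinates). Camera axes: x right, y down, z forward; pixel columns grow to the right and rows downward; lengths in mm; the calibration is good to about 2 mm. A picture is of the moment at which its call begins. get_calibration takes no time and is no camera call.
- manip.job_done(): hands the job in, once; it reports no verdict.
The state is a dict: "time_s": time; "joint_pos": joint angles; "joint_vel": joint speeds; "joint_torque": joint torques, N m; "tcp_pos": TCP position; "tool_rot": TCP orientation; "ft_force": force on the tool from outside, world axes, zero at the start; "torque": the same for the moment, N m; "gripper_width": finger opening in mm.
Only numpy, scipy, OpenCV 4.12 (cv2) and the standard library are available. Lean on these libraries where they do the work, as an engineer would, in place of code of your own. Each camera call takes 0.05 s, during which the arm holds its last target.

## Working session

There is one attempt and no reset: what is moved stays moved. The work goes in short steps, Python scripts to look and compute and a shell command to move; the robot and the scene stay as the last step left them, time stands still between calls to the robot, and variables do not carry over. Pictures are saved under pics/ and viewed, and the job is handed in when it is done.

```bash
ls; mkdir -p pics; python3 - <<'E'
from cell import telemetry, snapshot, get_calibration, manip
import cv2
s=telemetry.observe(); print(s)
for n in("side","top"):
    im=snapshot(n); cv2.imwrite(f"pics/{n}0.png",im); print(n,get_calibration(n))
E
```

```text
pics
{'time_s': 0.0, 'joint_pos': array([ 1.26498724e+00,  2.38800783e-01, -1.42589745e-02,  1.31921954e+00,
        2.90240206e-05,  1.57077344e+00]), 'joint_vel': array([ 0.00134403, -0.00027419, -0.00140681, -0.00078543,  0.0004858 ,
       -0.00058507]), 'joint_torque': array([-1.67225877e-03, -5.38783085e+01,  3.46438658e+01,  1.83466467e-02,
       -2.01798384e-04,  2.79087482e-05]), 'tcp_pos': array([157.93022315, 500.26187753, 247.6652902 ]), 'tool_rot': array([-1.27286152e-04,  1.52298088e-01,  9.88334327e-01, -7.30621860e-04]), 'ft_force': array([-0.58434197, -0.24113777, -0.649793  ]), 'torque': array([-0.02780257,  0.02089343, -0.05591655]), 'gripper_width': 85.27052776820743}
side {'mtx': array([[546.343823  ,   0.        , 316.87367994],
       [  0.        , 546.343823  , 239.52719111],
       [  0.        ,   0.        ,   1.        ]]), 'dist': array([-0.10829858,  0.        ,  0.        ,  0.        ,  0.        ]), 'world_from_camera': array([[ 8.58883937e-01, -2.56148274e-01,  4.43516002e-01,
         2.15440084e+01],
       [-5.11802539e-01, -4.62048077e-01,  7.24271865e-01,
        -8.51274486e+02],
       [ 1.94047275e-02, -8.49058087e-01, -5.27943009e-01,
         7.64497718e+02],
       [ 0.00000000e+00,  0.00000000e+00,  0.00000000e+00,
         1.00000000e+00]])}
top {'mtx': array([[574.27354961,   0.        , 301.68435987],
       [  0.        , 574.27354961, 249.78217186],
       [  0.        ,   0.        ,   1.        ]]), 'dist': array([0.01912119, 0.        , 0.        , 0.        , 0.        ]), 'world_from_camera': array([[ 1.56455152e-02, -9.96512666e-01,  8.19617226e-02,
         4.50221038e+02],
       [-9.99749931e-01, -1.42809756e-02,  1.72083951e-02,
         2.15472252e+01],
       [-1.59778903e-02, -8.22104607e-02, -9.96486903e-01,
         1.29551857e+03],
       [ 0.00000000e+00,  0.00000000e+00,  0.00000000e+00,
         1.00000000e+00]])}
```

View pics/side0.png

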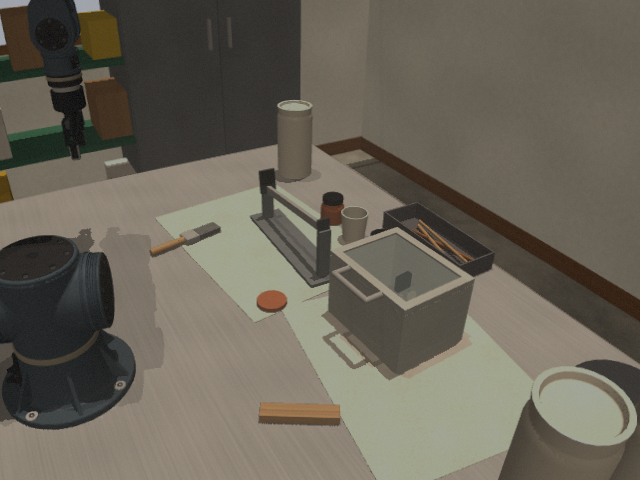

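View pics/top0.png

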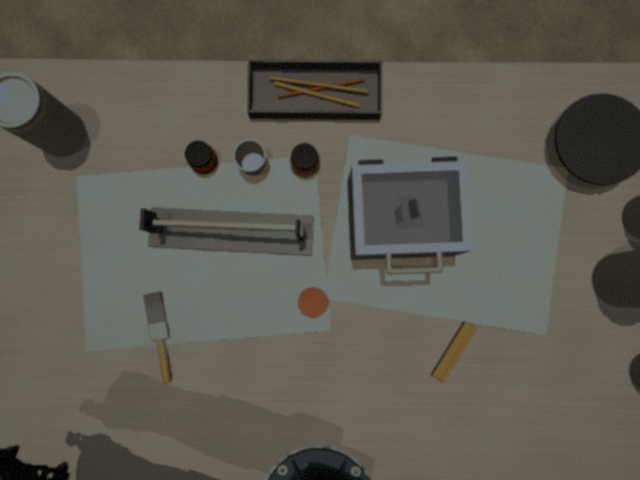

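```bash
python3 - <<'E'
import cv2,numpy as np
s=cv2.imread("pics/side0.png");t=cv2.imread("pics/top0.png")
f=lambda a:cv2.convertScaleAbs(a,alpha=1.6,beta=10)
cv2.imwrite("pics/c1.png",cv2.resize(f(t[140:290,330:490]),None,fx=4,fy=4,interpolation=cv2.INTER_CUBIC)) 
cv2.imwrite("pics/c2.png",cv2.resize(f(t[190:270,130:330]),None,fx=4,fy=4,interpolation=cv2.INTER_CUBIC))
cv2.imwrite("pics/c3.png",cv2.resize(f(s[220:370,310:490]),None,fx=4,fy=4,interpolation=cv2.INTER_CUBIC))
cv2.imwrite("pics/c4.png",cv2.resize(f(s[160:290,240:350]),None,fx=4,fy=4,interpolation=cv2.INTER_CUBIC))
E
```

```text
(no output)
```

View pics/c1.png

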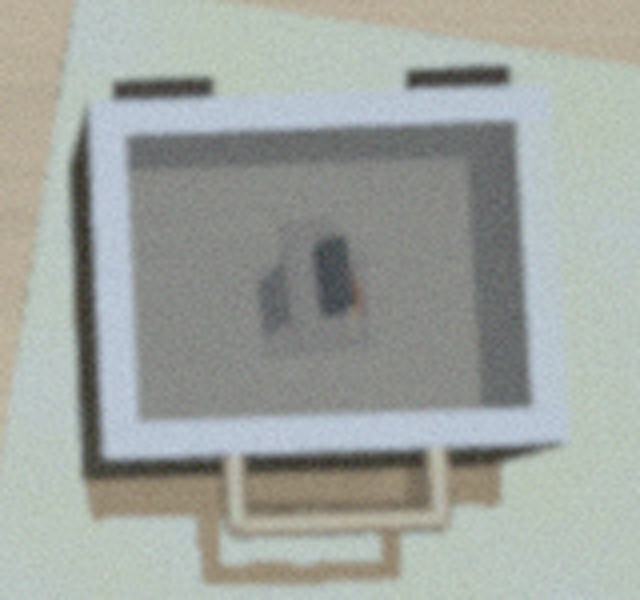

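View pics/c2.png

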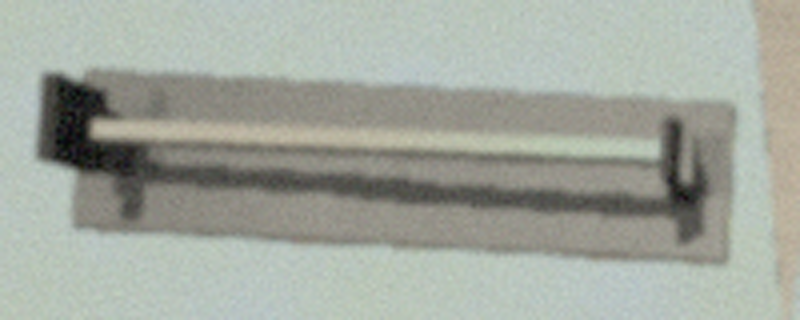

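View pics/c3.png

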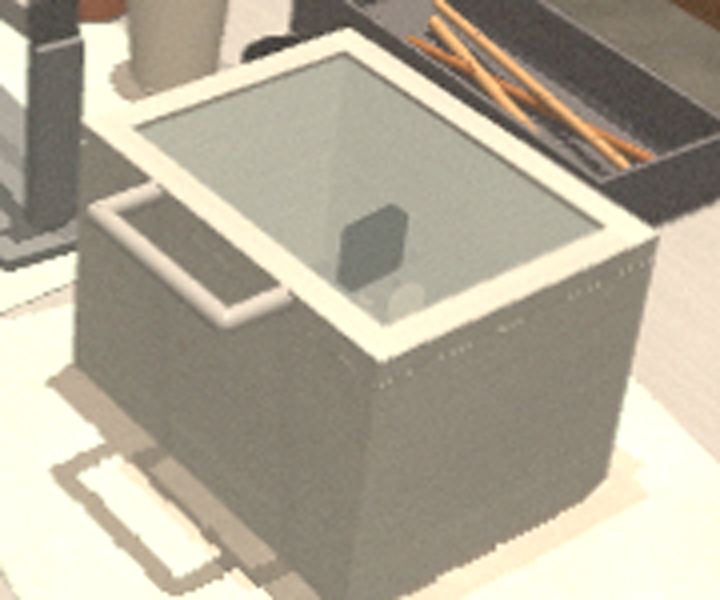

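View pics/c4.png

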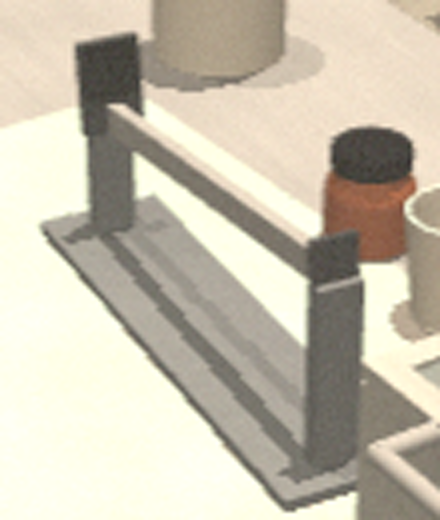

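```bash
cat > h.py <<'E'
import numpy as np,cv2
from cell import get_calibration
def ray(n,px):
    c=get_calibration(n);p=cv2.undistortPoints(np.array([[px]],float),c["mtx"],c["dist"])[0,0]
    T=c["world_from_camera"];d=T[:3,:3]@np.array([p[0],p[1],1.]);return T[:3,3],d/np.linalg.norm(d)
def onz(n,px,z):
    o,d=ray(n,px);return o+d*(z-o[2])/d[2]
def tri(a,b):
    o1,d1=ray("side",a);o2,d2=ray("top",b)
    A=np.stack([d1,-d2],1);s=np.linalg.lstsq(A,o2-o1,rcond=None)[0]
    p,q=o1+s[0]*d1,o2+s[1]*d2;return (p+q)/2,np.linalg.norm(p-q)
def proj(n,P):
    c=get_calibration(n);M=np.linalg.inv(c["world_from_camera"])
    return cv2.projectPoints(np.array([P],float),cv2.Rodrigues(M[:3,:3])[0],M[:3,3],c["mtx"],c["dist"])[0].reshape(-1,2)
E
python3 - <<'E'
from h import *
np.set_printoptions(precision=1,suppress=True)
C=[(352.5,165.75),(467,162),(472,250),(355.7,254.5)]
P=[onz("top",c,157) for c in C]; print(*P,sep="\n"); print("c",np.mean(P,0),[np.linalg.norm(P[i]-P[i-1]) for i in range(4)])
h=[onz("top",c,153) for c in [(388,270.5),(441.2,270)]];print("handle",h,np.mean(h,0))
# side lid corners crop/4+(310,220)
S=[onz("side",(310+x/4,220+y/4),157) for x,y in [(345,30),(657,237),(382,360),(82,120)]];print("side",*S,sep="\n")
h=[onz("side",(310+x/4,220+y/4),153) for x,y in [(95,208),(228,322)]];print("handle side",h)
print("block",onz("top",(413.75,208.75),137), onz("side",(310+375/4,220+220/4),137),tri((310+375/4,220+248/4),(413.75,208.75)))
# rail top of bar in top view: ends crop/4+(130,190)
for x,y,z in[(92,128,106),(662,150,144)]: print("rail",onz("top",(130+x/4,190+y/4),z))
for x,y,z in[(112,106,106),(308,245,144)]: print("rail side",onz("side",(240+x/4,160+y/4),z))
b=[onz("top",(130+x/4,190+y/4),10) for x,y in [(90,68),(735,103),(727,262),(75,227)]];print("base",*b,np.mean(b,0))
E
```

```text
[714.8 -58.3 157. ]
[ 724.9 -286.9  157. ]
[ 548.3 -295.5  157. ]
[536.  -66.2 157. ]
c [ 631.  -176.7  157. ] [np.float64(178.93781795358097), np.float64(228.86804456071857), np.float64(176.8258111250738), np.float64(229.65137132254605)]
handle [array([ 505.4, -130.7,  153. ]), array([ 508. , -235.7,  153. ])] [ 506.7 -183.2  153. ]
side
[710.5 -59.6 157. ]
[ 722.5 -288.6  157. ]
[ 548.2 -295.3  157. ]
[535.5 -66.2 157. ]
handle side [array([ 502.9, -130.6,  153. ]), array([ 507.7, -235.5,  153. ])]
block [ 632.3 -184.5  137. ] [ 631.4 -188.8  137. ] (array([ 635.1, -187.7,  117.8]), np.float64(0.47001953467993013))
rail [601.9 354.2 106. ]
rail [589.9  54.6 144. ]
rail side [598.1 349.1 106. ]
rail side [583.4  67.4 144. ]
base [648.4 383.4  10. ] [633.4  17.7  10. ] [543.4  21.   10. ] [557.9 388.6  10. ] [595.8 202.7  10. ]
```

```bash
cat > go.py <<'E'
import sys
from h import *
from cell import telemetry
def psi():
    w,x,y,z=telemetry.observe()["tool_rot"]
    ty=np.array([2*(x*y-w*z),1-2*(x*x+z*z)]);return np.arctan2(ty[1],ty[0])
def go(t,yaw=None):
    s=telemetry.observe();p=psi();d=np.array(t)-s["tcp_pos"]
    r=0 if yaw is None else (p-yaw+np.pi/2)%np.pi-np.pi/2
    q=p-r;f=lambda q:np.array([-np.sin(q)*d[0]+np.cos(q)*d[1],np.cos(q)*d[0]+np.sin(q)*d[1],-d[2]])/30
    print("t %.2f tcp"%s["time_s"],s["tcp_pos"].round(1),"psi %.3f"%p,"j6 %.2f"%s["joint_pos"][5],"w %.1f"%s["gripper_width"],"F",s["ft_force"].round(1))
    print("turn/0.1: %.2f"%(r/0.1),"then units",f(q).round(2)," now-frame",f(p).round(2))
if __name__=="__main__":
    a=list(map(float,sys.argv[1:]));go(a[:3],a[3] if len(a)>3 else None)
E
python3 -m jog '[[-1,0,0,0,1],[-1,0,0,0,1],[-1,0,0,0,1],[-1,0,0,0,1],[-1,0,0,0,1],[-1,0,0,0,1],[-1,0,0,0,1],[-1,0,0,0,1],[-1,0,0,0,1],[-1,0,0,0,1],[-1,0,0,0,1],[-1,0,0,0,1],[-1,0,0,0,0.2],[-1,0,0,0,0]]' 
python3 go.py 506.5 -183 225 0.045
```

```text
time_s: 1.5
tcp_pos: [158.0, 500.5, 248.0]
tool_rot: [0.0, 0.69, 0.723, -0.0]
ft_force: [-1.1, 0.7, -0.7]
gripper_width: 85.4
t 1.50 tcp [158.  500.5 248. ] psi 0.047 j6 2.79 w 85.4 F [-1.1  0.7 -0.7]
turn/0.1: 0.02 then units [-23.28  10.58   0.77]  now-frame [-23.3   10.54   0.77]
```

```bash
python3 -m jog '[[0.34,-1,0.45,0,0],[0.34,-1,0.45,0,0],[0.34,-1,0.45,0,0],[0.34,-1,0.45,0,0],[0.34,-1,0.45,0,0],[0.34,-1,0.45,0,0],[0.34,-1,0.45,0,0],[0.34,-1,0.45,0,0],[0.34,-1,0.45,0,0],[0.34,-1,0.45,0,0],[0.34,-1,0.45,0,0],[0.34,-1,0.45,0,0],[0.34,-1,0.45,0,0],[0.34,-1,0.45,0,0],[0.34,-1,0.45,0,0],[0.34,-1,0.45,0,0],[0.34,-1,0.45,0,0],[0.34,-1,0.45,0,0],[0.34,-1,0.45,0,0],[0.34,-1,0.45,0,0]]' 
python3 go.py 506.5 -183 225 0.045; python3 -c "
from cell import manip;print(manip.tcp_to_tips)"
```

```text
time_s: 3.5
tcp_pos: [455.1, -88.0, 248.3]
tool_rot: [0.0, 0.69, 0.724, 0.0]
ft_force: [0.8, -0.1, -1.0]
gripper_width: 28.2
t 3.50 tcp [455.1 -88.  248.3] psi 0.047 j6 1.33 w 28.2 F [ 0.8 -0.1 -1. ]
turn/0.1: 0.02 then units [-3.24  1.57  0.78]  now-frame [-3.24  1.56  0.78]
17.0
```

```bash
python3 -m jog '[[0.34,-1,0.45,0,0],[0.34,-1,0.45,0.2,0],[0.34,-1,0.45,0.2,0],[0.34,-0.3,0.2,0.3,0],[0.34,0,0,0,0],[0.34,0,0,0,0]]' 
python3 go.py 506.5 -183 158 0.045; python3 - <<'E'
from cell import snapshot
import cv2
for n in("side","top"):
    im=snapshot(n); cv2.imwrite(f"pics/{n}1.png",im)
    c=im[150:350,250:550]; cv2.imwrite(f"pics/{n}1c.png",cv2.resize(cv2.convertScaleAbs(c,alpha=1.6,beta=10),None,fx=2.6,fy=2.6))
E
```

```text
time_s: 4.1
tcp_pos: [505.0, -182.7, 227.0]
tool_rot: [-0.001, 0.691, 0.723, -0.0]
ft_force: [-0.4, -0.2, 0.7]
gripper_width: 28.2
t 4.10 tcp [ 505.  -182.7  227. ] psi 0.046 j6 1.18 w 28.2 F [-0.4 -0.2  0.7]
turn/0.1: 0.01 then units [-0.01  0.05  2.3 ]  now-frame [-0.01  0.05  2.3 ]
```

View pics/side1c.png

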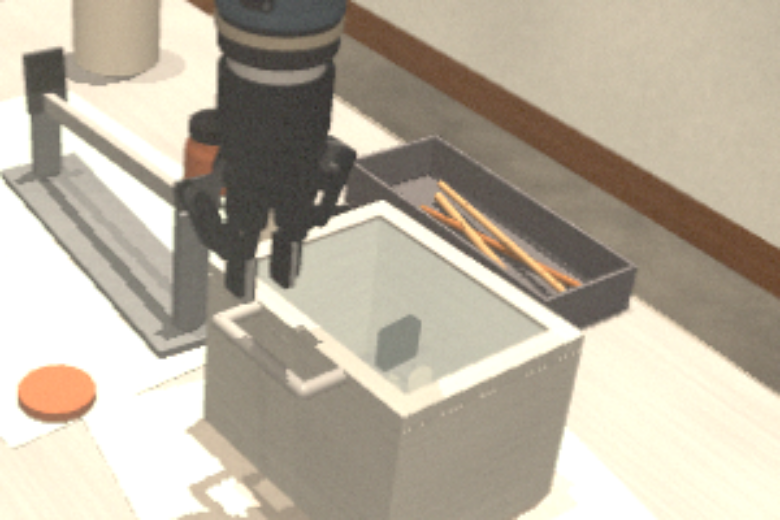

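The side view shows both fingertips (crop about 240,285 and 285,280) above the handle bar (crop about 275,345). I'm going down to straddle it and close.

```bash
python3 -m jog '[[0.34,0,0.05,0.8,0],[0.34,0,0,0.8,0],[0.34,0,0,0.5,0],[0.34,0,0,0.2,0],[0.34,0,0,0,0],[1,0,0,0,0],[1,0,0,0,0],[1,0,0,0,0],[1,0,0,0,0]]' 30
python3 go.py 506.5 -183 158 0.045
```

```text
time_s: 5.1
tcp_pos: [507.2, -183.3, 159.0]
tool_rot: [0.0, 0.691, 0.723, 0.0]
ft_force: [-3.1, 2.7, 5.7]
gripper_width: 10.1
t 5.10 tcp [ 507.2 -183.3  159. ] psi 0.045 j6 1.18 w 10.1 F [-3.1  2.7  5.7]
turn/0.1: 0.00 then units [ 0.01 -0.02  0.03]  now-frame [ 0.01 -0.02  0.03]
```

```bash
python3 - <<'E'
import numpy as np
t=np.array([0,.05,.12,.2,.28,.36,.44,.52,.6,.68,.76,.84,.92,1.0,1.08,1.16,1.2])
x=-215*np.cos(t)+6*np.sin(t);z=215*np.sin(t)+6*np.cos(t)
print(np.c_[t[1:],np.diff(x)/30,-np.diff(z)/30,506.7+(x+215)[1:],(159+z-6)[1:]].round(2))
E
```

```text
[[ 5.0000e-02  2.0000e-02 -3.6000e-01  5.0727e+02  1.6974e+02]
 [ 1.2000e-01  6.0000e-02 -5.0000e-01  5.0896e+02  1.8469e+02]
 [ 2.0000e-01  1.1000e-01 -5.6000e-01  5.1218e+02  2.0159e+02]
 [ 2.8000e-01  1.5000e-01 -5.5000e-01  5.1673e+02  2.1818e+02]
 [ 3.6000e-01  2.0000e-01 -5.4000e-01  5.2260e+02  2.3435e+02]
 [ 4.4000e-01  2.4000e-01 -5.2000e-01  5.2973e+02  2.5001e+02]
 [ 5.2000e-01  2.8000e-01 -5.0000e-01  5.3810e+02  2.6504e+02]
 [ 6.0000e-01  3.2000e-01 -4.8000e-01  5.4764e+02  2.7935e+02]
 [ 6.8000e-01  3.6000e-01 -4.5000e-01  5.5829e+02  2.9286e+02]
 [ 7.6000e-01  3.9000e-01 -4.2000e-01  5.6999e+02  3.0547e+02]
 [ 8.4000e-01  4.2000e-01 -3.9000e-01  5.8266e+02  3.1710e+02]
 [ 9.2000e-01  4.5000e-01 -3.5000e-01  5.9622e+02  3.2769e+02]
 [ 1.0000e+00  4.8000e-01 -3.2000e-01  6.1058e+02  3.3716e+02]
 [ 1.0800e+00  5.0000e-01 -2.8000e-01  6.2566e+02  3.4545e+02]
 [ 1.1600e+00  5.2000e-01 -2.4000e-01  6.4134e+02  3.5251e+02]
 [ 1.2000e+00  2.7000e-01 -1.0000e-01  6.4939e+02  3.5556e+02]]
```

```bash
python3 -m jog '[[1,0,0.02,-0.36,0],[1,0,0.06,-0.5,0],[1,0,0.11,-0.56,0],[1,0,0.15,-0.55,0],[1,0,0.2,-0.54,0],[1,0,0.24,-0.52,0],[1,0,0,0,0]]' 
python3 go.py 529.7 -183 250 0.045; python3 - <<'E'
from cell import snapshot
import cv2
for n in("side",):
    im=snapshot(n); cv2.imwrite(f"pics/{n}2.png",im)
    c=im[150:350,250:550]; cv2.imwrite(f"pics/{n}2c.png",cv2.resize(cv2.convertScaleAbs(c,alpha=1.6,beta=10),None,fx=2.6,fy=2.6))
E
```

```text
time_s: 5.8
tcp_pos: [529.5, -182.1, 251.4]
tool_rot: [-0.001, 0.691, 0.723, -0.001]
ft_force: [-10.4, 1.8, 3.0]
gripper_width: 10.8
t 5.80 tcp [ 529.5 -182.1  251.4] psi 0.045 j6 1.20 w 10.8 F [-10.4   1.8   3. ]
turn/0.1: -0.00 then units [-0.03  0.    0.05]  now-frame [-0.03  0.    0.05]
```

View pics/side2c.png

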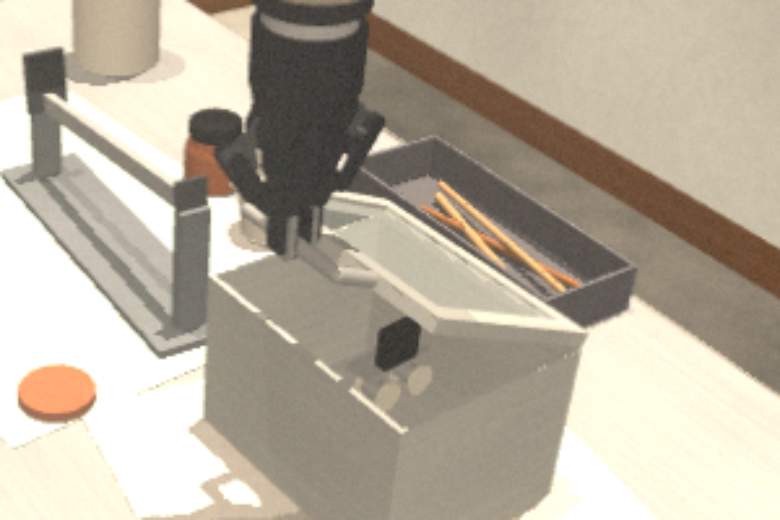

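The lid is rising with the bar gripped (crop about 300,240). The wheel flanges at about (387,397) and (420,380) face world −y, so the hanger's mouth faces −y. Continuing the arc.

```bash
python3 -m jog '[[1,0,0.28,-0.5,0],[1,0,0.32,-0.48,0],[1,0,0.36,-0.45,0],[1,0,0.39,-0.42,0],[1,0,0.42,-0.39,0],[1,0,0.45,-0.35,0],[1,0,0.48,-0.32,0],[1,0,0.5,-0.28,0],[1,0,0.52,-0.24,0],[1,0,0.27,-0.1,0],[1,0,0,0,0]]' 
python3 go.py 649 -183 355 0.045; python3 - <<'E'
from cell import snapshot
import cv2
for n in("side",):
    im=snapshot(n); cv2.imwrite(f"pics/{n}3.png",im)
    c=im[100:350,250:550]; cv2.imwrite(f"pics/{n}3c.png",cv2.resize(cv2.convertScaleAbs(c,alpha=1.6,beta=10),None,fx=2.4,fy=2.4))
E
```

```text
time_s: 6.95
tcp_pos: [650.7, -176.3, 358.7]
tool_rot: [0.002, 0.691, 0.723, 0.001]
ft_force: [-5.0, 3.8, 16.4]
gripper_width: 10.8
t 6.95 tcp [ 650.7 -176.3  358.7] psi 0.046 j6 1.26 w 10.8 F [-5.   3.8 16.4]
turn/0.1: 0.01 then units [-0.22 -0.07  0.12]  now-frame [-0.22 -0.07  0.12]
```

View pics/side3c.png

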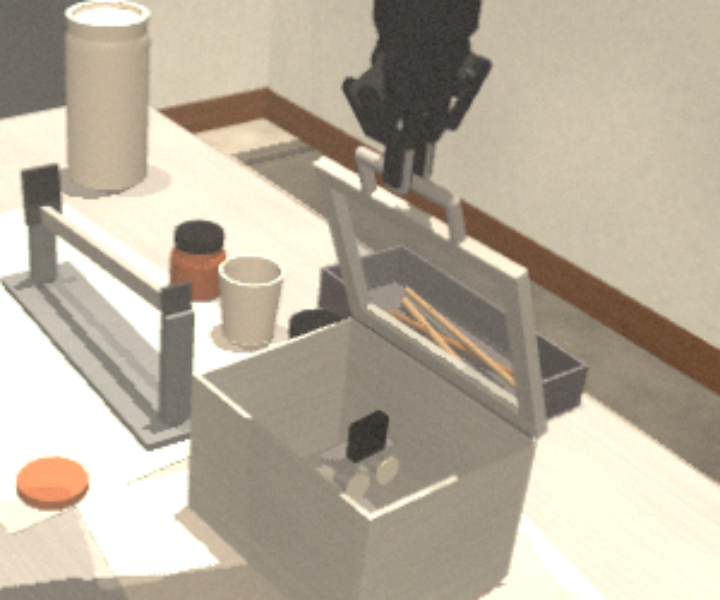

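Lid is at about 1.2 rad, well past balance. Opening and rising clear.

```bash
python3 -m jog '[[0.3,0,0,0,0],[0.3,0,0,-0.2,0],[0.3,0,0,-0.8,0],[0.3,0,0,-0.8,0],[0.3,0,-0.6,-0.2,0],[0.3,0,-1,0,0],[0.3,0,-1,0,0],[0.3,0,-1,0,0],[0.3,0,-1,0,0],[0.3,0,0,0,0],[0.3,0,0,0,0],[0.3,0,0,0,0],[0.3,0,0,0,0],[0.3,0,0,0,0]]' 
python3 - <<'E'
from cell import snapshot
import cv2
for n in("side","top"):
    im=snapshot(n); cv2.imwrite(f"pics/{n}4.png",im)
    c=im[100:350,250:550]; cv2.imwrite(f"pics/{n}4c.png",cv2.resize(cv2.convertScaleAbs(c,alpha=1.6,beta=10),None,fx=2.4,fy=2.4))
E
python3 go.py 649 -183 355 0.045
```

```text
time_s: 8.4
tcp_pos: [513.0, -183.1, 414.5]
tool_rot: [-0.0, 0.691, 0.723, -0.0]
ft_force: [0.3, 0.9, -0.3]
gripper_width: 30.1
t 8.50 tcp [ 512.8 -183.1  414.7] psi 0.045 j6 1.18 w 30.0 F [ 0.2 -0.   0.3]
turn/0.1: 0.00 then units [-0.2   4.54  1.99]  now-frame [-0.2   4.54  1.99]
```

View pics/side4c.png

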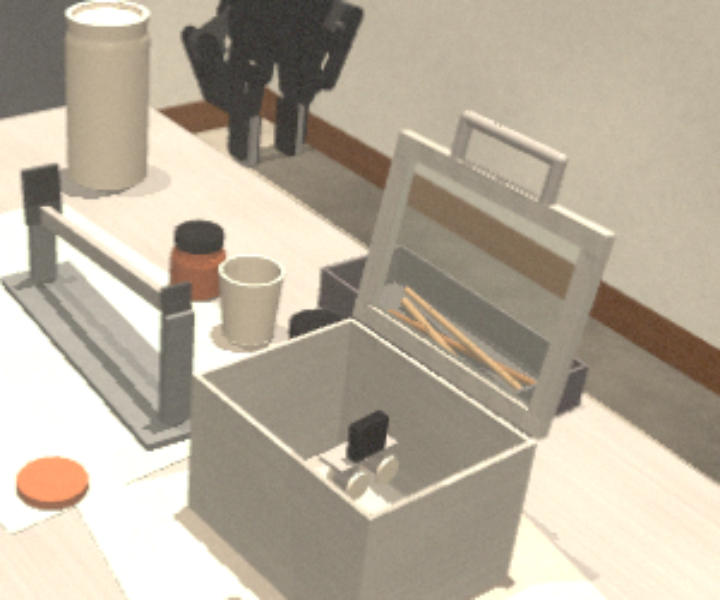

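View pics/top4c.png

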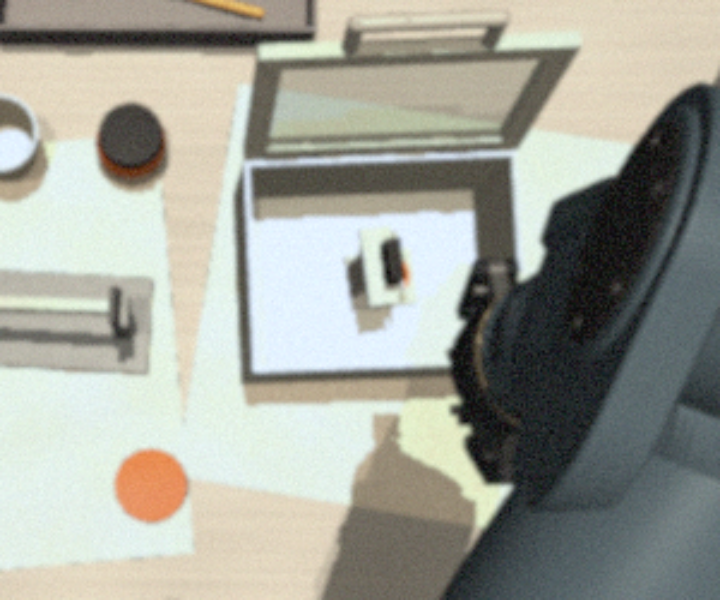

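```bash
python3 - <<'E'
import cv2
t=cv2.imread("pics/top4.png");s=cv2.imread("pics/side4.png")
cv2.imwrite("pics/d1.png",cv2.resize(cv2.convertScaleAbs(t[180:240,385:435],alpha=1.6),None,fx=10,fy=10,interpolation=cv2.INTER_CUBIC))
cv2.imwrite("pics/d2.png",cv2.resize(cv2.convertScaleAbs(s[260:320,370:430],alpha=1.8),None,fx=10,fy=10,interpolation=cv2.INTER_CUBIC))
E
```

```text
(no output)
```

View pics/d1.png

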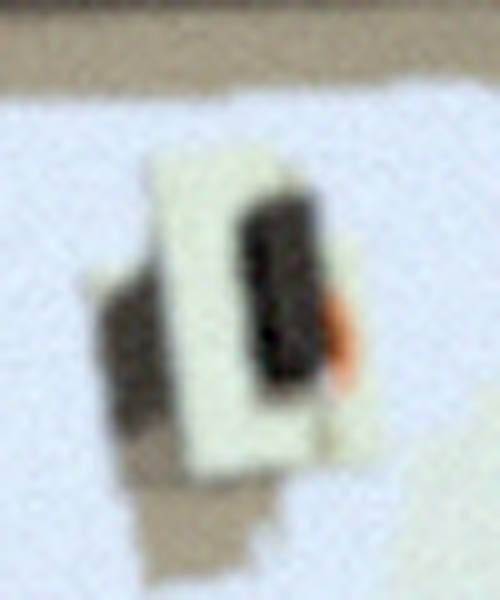

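View pics/d2.png

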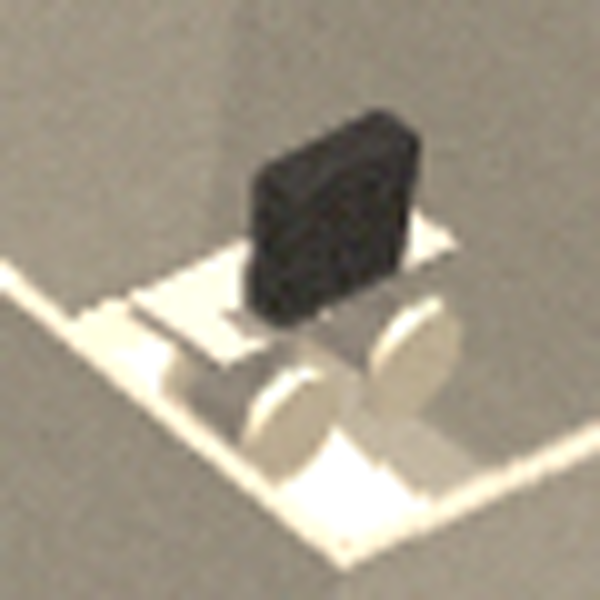

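```bash
python3 - <<'E'
from h import *
np.set_printoptions(precision=1,suppress=True)
T=lambda x,y:(385+x/10,180+y/10)
S=lambda x,y:(370+x/10,260+y/10)
a,b=onz("top",T(155,160),103),onz("top",T(190,478),103);print("plate left",a,b,np.linalg.norm(a-b),"yaw",np.arctan2(*(a-b)[[1,0]]))
a,b=onz("top",T(312,190),137),onz("top",T(330,375),137);print("block right",a,b,np.linalg.norm(a-b),"yaw",np.arctan2(*(a-b)[[1,0]]))
f=[onz("side",S(*p),137) for p in[(258,170),(372,108),(418,138),(285,200)]];print("side top face",*f,np.mean(f,0))
for c,yaw in [((632,-186),0.08),((632,-188),0.08)]:
    R=np.array([[np.cos(yaw),-np.sin(yaw)],[np.sin(yaw),np.cos(yaw)]])
    m=[(x,y,z) for z,xs,ys in[(137,18,(-6,6)),(103,18,(-6,6)),(103,34,(-6,21))] for x in(-xs,xs) for y in ys]
    W=[np.r_[R@np.array(p[:2])+c,p[2]] for p in m]
    print(c,yaw);print(np.c_[m,(proj("top",W)-[385,180])*10,(proj("side",W)-[370,260])*10].round(0))
E
```

```text
plate left [ 664.2 -162.9  103. ] [ 597.3 -170.3  103. ] 67.29478199333404 yaw 0.11011634300912672
block right [ 652.3 -189.4  137. ] [ 614.5 -193.   137. ] 37.99938141742734 yaw 0.09550685420233283
side top face [ 613.3 -186.3  137. ] [ 646.6 -180.7  137. ] [ 648.1 -193.5  137. ] [ 611.8 -197.   137. ] [ 630.  -189.4  137. ]
(632, -186) 0.08
[[-18.  -6. 137. 332. 375. 285. 187.]
 [-18.   6. 137. 273. 379. 244. 157.]
 [ 18.  -6. 137. 318. 199. 418. 127.]
 [ 18.   6. 137. 258. 203. 376.  99.]
 [-18.  -6. 103. 302. 397. 268. 324.]
 [-18.   6. 103. 244. 401. 228. 294.]
 [ 18.  -6. 103. 288. 227. 399. 264.]
 [ 18.   6. 103. 230. 231. 358. 235.]
 [-34.  -6. 103. 308. 473. 208. 352.]
 [-34.  21. 103. 178. 482. 119. 284.]
 [ 34.  -6. 103. 282. 151. 455. 237.]
 [ 34.  21. 103. 152. 160. 365. 173.]]
(632, -188) 0.08
[[-18.  -6. 137. 342. 375. 291. 192.]
 [-18.   6. 137. 283. 379. 250. 162.]
 [ 18.  -6. 137. 328. 199. 424. 132.]
 [ 18.   6. 137. 268. 203. 383. 104.]
 [-18.  -6. 103. 311. 397. 274. 330.]
 [-18.   6. 103. 254. 401. 234. 300.]
 [ 18.  -6. 103. 297. 227. 405. 269.]
 [ 18.   6. 103. 240. 231. 364. 240.]
 [-34.  -6. 103. 317. 474. 214. 357.]
 [-34.  21. 103. 188. 482. 125. 289.]
 [ 34.  -6. 103. 291. 151. 462. 242.]
 [ 34.  21. 103. 162. 160. 371. 178.]]
```

```bash
python3 -m jog '[[0,0,0,0,-1],[0,0,0,0,-1],[0,0,0,0,-1],[0,0,0,0,-1],[0,0,0,0,-1],[0,0,0,0,-1],[0,0,0,0,-1],[0,0,0,0,-1],[0,0,0,0,-1],[0,0,0,0,-1],[0,0,0,0,-1],[0,0,0,0,-1],[0,0,0,0,-1],[0,0,0,0,-1],[0,0,0,0,-1],[0,0,0,0,-1],[0,0,0,0,-0.3],[0,0,0,0,0]]' 
python3 go.py 631.5 -187 200 1.676
```

```text
time_s: 10.3
tcp_pos: [512.4, -183.1, 415.0]
tool_rot: [-0.0, -0.052, 0.999, 0.0]
ft_force: [-0.0, 0.3, -0.5]
gripper_width: 42.9
t 10.30 tcp [ 512.4 -183.1  415. ] psi 1.674 j6 -0.45 w 42.9 F [-0.   0.3 -0.5]
turn/0.1: -0.02 then units [-3.93 -0.55  7.17]  now-frame [-3.94 -0.54  7.17]
```

```bash
python3 -m jog '[[0,-0.8,-0.1,0.5,0],[0,-0.8,-0.1,1,0],[0,-0.8,-0.1,1,0],[0,-0.8,-0.1,1,0],[0,-0.7,-0.1,1,0],[0,0,0,1,0],[0,0,0,1,0],[0,0,0,0.7,0],[0,0,0,0,0],[0,0,0,0,0]]' 
python3 go.py 631.5 -187 126 1.676;  python3 - <<'E'
from cell import snapshot
import cv2
for n in("side","top"):
    im=snapshot(n); cv2.imwrite(f"pics/{n}5.png",im)
    c=im[150:350,350:550]; cv2.imwrite(f"pics/{n}5c.png",cv2.resize(cv2.convertScaleAbs(c,alpha=1.8,beta=10),None,fx=3,fy=3))
E
```

```text
time_s: 11.3
tcp_pos: [630.2, -185.9, 199.5]
tool_rot: [-0.0, -0.051, 0.999, 0.0]
ft_force: [-0.3, 0.6, 0.5]
gripper_width: 42.7
t 11.30 tcp [ 630.2 -185.9  199.5] psi 1.674 j6 -0.39 w 42.7 F [-0.3  0.6  0.5]
turn/0.1: -0.02 then units [-0.04 -0.04  2.45]  now-frame [-0.04 -0.04  2.45]
```

View pics/side5c.png

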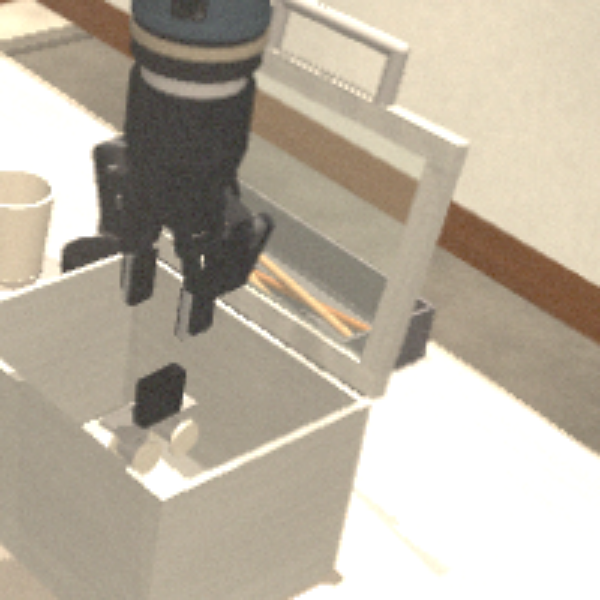

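The fingers (crop about 138,295 and 195,330) sit either side above the block (160,395). Going down and gripping.

```bash
python3 -m jog '[[0,-0.04,-0.04,0.6,0],[0,0,0,0.8,0],[0,0,0,0.6,0],[0,0,0,0.35,0],[0,0,0,0.1,0],[0,0,0,0,0],[1,0,0,0,0],[1,0,0,0,0],[1,0,0,0,0],[1,0,0,0,0],[1,0,0,0,0]]' 60
python3 go.py 631.5 -187 126 1.676
```

```text
time_s: 12.5
tcp_pos: [632.2, -186.9, 126.7]
tool_rot: [0.001, -0.052, 0.999, -0.0]
ft_force: [0.1, 1.3, 6.0]
gripper_width: 10.9
t 12.50 tcp [ 632.2 -186.9  126.7] psi 1.675 j6 -0.39 w 10.9 F [0.1 1.3 6. ]
turn/0.1: -0.01 then units [0.02 0.   0.02]  now-frame [0.02 0.   0.02]
```

```bash
python3 -m jog '[[1,0,0,-0.2,0],[1,0,0,-0.5,0],[1,0,0,-0.8,0],[1,0,0,-0.8,0],[1,0,0,-0.8,0],[1,0,0,-0.8,0],[1,0,0,-0.8,0],[1,0,0,-0.8,0],[1,0,0,-0.6,0],[1,0,0,-0.3,0],[1,0,0,0,0],[1,0,0,0,0]]'
python3 go.py 530 115 315 3.10;  python3 - <<'E'
from cell import snapshot
import cv2
for n in("side","top"):
    im=snapshot(n); cv2.imwrite(f"pics/{n}6.png",im)
    c=im[100:300,350:550]; cv2.imwrite(f"pics/{n}6c.png",cv2.resize(cv2.convertScaleAbs(c,alpha=1.8,beta=10),None,fx=3,fy=3))
E
```

```text
time_s: 13.7
tcp_pos: [631.3, -186.9, 316.5]
tool_rot: [-0.001, -0.052, 0.999, 0.0]
ft_force: [0.5, 0.8, -4.7]
gripper_width: 10.6
t 13.70 tcp [ 631.3 -186.9  316.5] psi 1.675 j6 -0.39 w 10.6 F [ 0.5  0.8 -4.7]
turn/0.1: -14.25 then units [-9.92  3.79  0.05]  now-frame [ 2.31 10.36  0.05]
```

View pics/side6c.png

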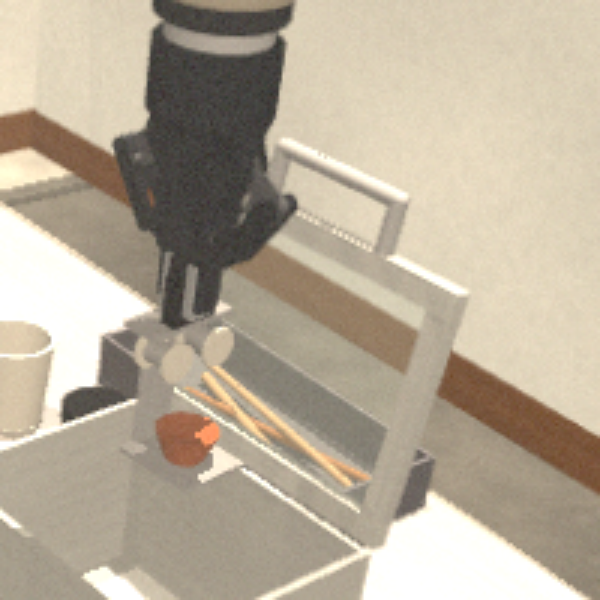

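The hanger is held upright in the jaws, with the dish at crop (185,437) and the wheels at (180,360) and (218,345). Carrying it to the robot side of the rail, then turning.

```bash
python3 -m jog '[[1,0.3,0.5,0,0],[1,0.3,0.9,0,0],[1,0.3,0.9,0,0],[1,0.3,0.9,0,0],[1,0.3,0.9,0,0],[1,0.3,0.9,0,0],[1,0.3,0.9,0,0],[1,0.2,0.9,0,0],[1,0,0.9,0,0],[1,0,0.9,0,0],[1,0,0.9,0,0],[1,0,0.6,0,0],[1,0,0.3,0,0],[1,0,0,0,0]]'
python3 -m jog '[[1,0,0,0,-0.6],[1,0,0,0,-1],[1,0,0,0,-1],[1,0,0,0,-1],[1,0,0,0,-1],[1,0,0,0,-1],[1,0,0,0,-1],[1,0,0,0,-1],[1,0,0,0,-1],[1,0,0,0,-1],[1,0,0,0,-1],[1,0,0,0,-1],[1,0,0,0,-1],[1,0,0,0,-1],[1,0,0,0,-0.65],[1,0,0,0,0],[1,0,0,0,0]]'
python3 go.py 530 115 206 3.10;  python3 - <<'E'
from cell import snapshot
import cv2
for n in("side","top"):
    im=snapshot(n); cv2.imwrite(f"pics/{n}7.png",im)
    c=im[80:320,200:500]if n=="side" else im[140:380,130:430]; cv2.imwrite(f"pics/{n}7c.png",cv2.resize(cv2.convertScaleAbs(c,alpha=1.8,beta=10),None,fx=2.4,fy=2.4))
E
```

```text
time_s: 15.2
tcp_pos: [530.1, 116.9, 317.0]
tool_rot: [-0.001, -0.053, 0.999, -0.0]
ft_force: [0.1, 0.2, -4.4]
gripper_width: 11.1
time_s: 16.9
tcp_pos: [530.5, 115.4, 317.5]
tool_rot: [-0.0, -0.691, 0.723, -0.0]
ft_force: [-0.3, 0.4, -4.1]
gripper_width: 11.0
t 16.90 tcp [530.5 115.4 317.5] psi 3.097 j6 -1.31 w 11.0 F [-0.3  0.4 -4.1]
turn/0.1: -0.03 then units [0.01 0.02 3.72]  now-frame [0.01 0.02 3.72]
```

View pics/side7c.png

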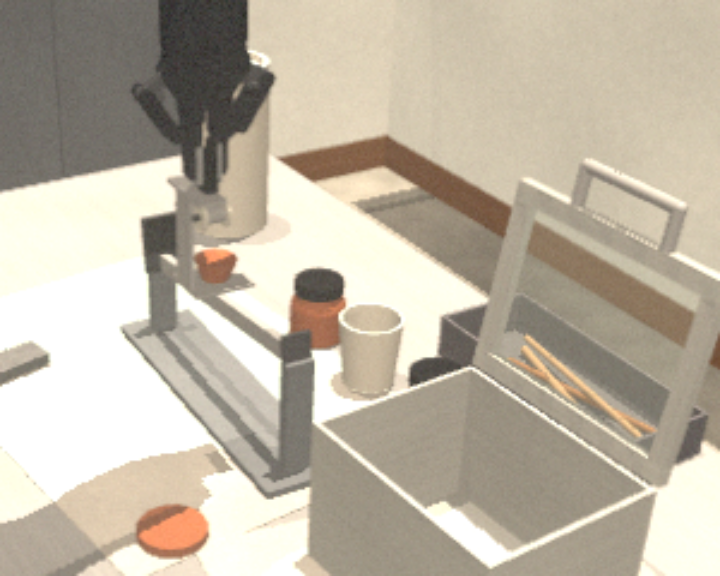

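View pics/top7c.png

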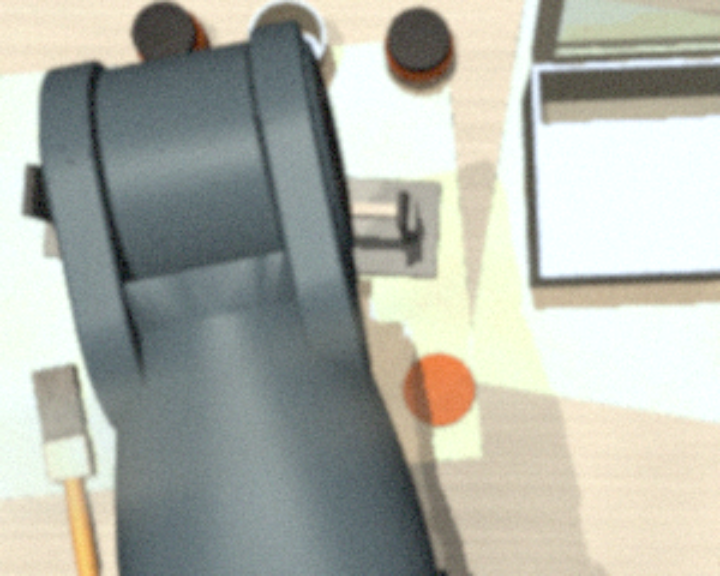

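Column is on the robot side and the mouth faces the rail (+x). Descending to approach height beside the bar.

```bash
python3 -m jog '[[1,0,0,0.5,0],[1,0,0,0.8,0],[1,0,0,0.8,0],[1,0,0,0.8,0],[1,0,0,0.6,0],[1,0,0,0.3,0],[1,0,0,0,0],[1,0,0,0,0]]'
python3 go.py 592.3 115 203 3.10;  python3 - <<'E'
from cell import snapshot
import cv2
for n in("side",):
    im=snapshot(n); cv2.imwrite(f"pics/{n}8.png",im)
    c=im[120:300,230:400]; cv2.imwrite(f"pics/{n}8c.png",cv2.resize(cv2.convertScaleAbs(c,alpha=1.8,beta=10),None,fx=3.3,fy=3.3,interpolation=cv2.INTER_CUBIC))
E
```

```text
time_s: 17.8
tcp_pos: [530.8, 116.2, 204.3]
tool_rot: [0.0, -0.692, 0.722, -0.0]
ft_force: [0.3, -0.2, -3.4]
gripper_width: 10.8
t 17.80 tcp [530.8 116.2 204.3] psi 3.100 j6 -1.31 w 10.8 F [ 0.3 -0.2 -3.4]
turn/0.1: -0.00 then units [-0.05 -2.05  0.04]  now-frame [-0.05 -2.05  0.04]
```

View pics/side8c.png

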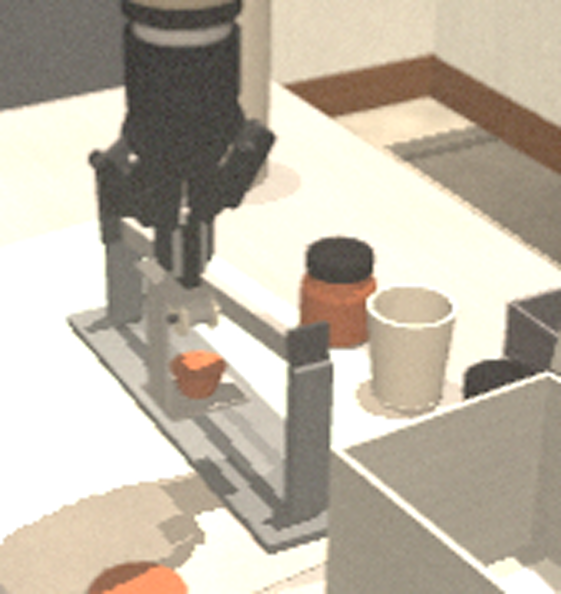

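The hanger is beside the bar (wheels at crop 195,315, dish at 198,370) and clear of both posts. Moving sideways over the bar.

```bash
python3 -m jog '[[1,-0.05,-0.2,0.04,0],[1,0,-0.35,0,0],[1,0,-0.35,0,0],[1,0,-0.35,0,0],[1,0,-0.35,0,0],[1,0,-0.3,0,0],[1,0,-0.15,0,0],[1,0,0,0,0],[1,0,0,0,0]]'
python3 go.py 592.3 115 188 3.10;  python3 - <<'E'
from cell import snapshot
import cv2
for n in("side",):
    im=snapshot(n); cv2.imwrite(f"pics/{n}9.png",im)
    c=im[180:270,270:350]; cv2.imwrite(f"pics/{n}9c.png",cv2.resize(cv2.convertScaleAbs(c,alpha=1.8,beta=10),None,fx=6.5,fy=6.5,interpolation=cv2.INTER_CUBIC))
E
```

```text
time_s: 18.75
tcp_pos: [591.6, 115.1, 202.2]
tool_rot: [-0.0, -0.692, 0.722, 0.0]
ft_force: [-0.4, -0.2, -4.6]
gripper_width: 10.9
t 18.75 tcp [591.6 115.1 202.2] psi 3.100 j6 -1.34 w 10.9 F [-0.4 -0.2 -4.6]
turn/0.1: -0.00 then units [ 0.   -0.02  0.47]  now-frame [ 0.   -0.02  0.47]
```

View pics/side9c.png

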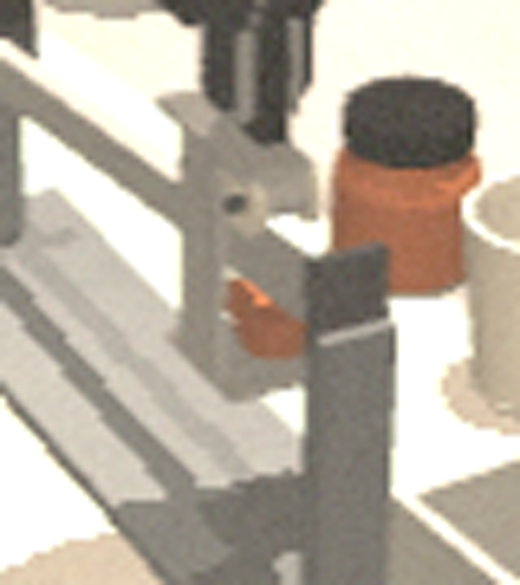

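The bar passes between the wheels (crop 245,200) and the dish (265,320). Lowering in small steps and watching the force.

```bash
python3 -m jog '[[1,0,-0.02,0.15,0],[1,0,0,0.15,0],[1,0,0,0.08,0],[1,0,0,0,0],[1,0,0,0,0]]'; python3 -m jog '[[1,0,0,0.04,0],[1,0,0,0.0,0]]' ; python3 -m jog '[[1,0,0,0.04,0],[1,0,0,0.0,0]]'
```

```text
time_s: 19.3
tcp_pos: [592.4, 115.1, 191.0]
tool_rot: [-0.0, -0.692, 0.722, 0.0]
ft_force: [0.0, 0.7, -4.2]
gripper_width: 10.9
time_s: 19.5
tcp_pos: [592.5, 115.1, 189.8]
tool_rot: [-0.0, -0.692, 0.722, -0.0]
ft_force: [-0.3, 0.8, -5.7]
gripper_width: 11.1
time_s: 19.7
tcp_pos: [592.7, 115.2, 189.2]
tool_rot: [0.0, -0.692, 0.722, -0.0]
ft_force: [-1.1, 1.6, 1.0]
gripper_width: 11.2
```

```bash
python3 -m jog '[[1,0,0,0.04,0],[1,0,0,0.0,0]]' ;  python3 - <<'E'
from cell import snapshot
import cv2
for n in("side",):
    im=snapshot(n); cv2.imwrite(f"pics/{n}10.png",im)
    c=im[180:270,270:350]; cv2.imwrite(f"pics/{n}10c.png",cv2.resize(cv2.convertScaleAbs(c,alpha=1.8,beta=10),None,fx=6.5,fy=6.5,interpolation=cv2.INTER_CUBIC))
E
```

```text
time_s: 19.9
tcp_pos: [592.8, 115.4, 189.0]
tool_rot: [0.001, -0.692, 0.722, -0.0]
ft_force: [-3.3, 1.1, 9.6]
gripper_width: 11.0
```

View pics/side10c.png

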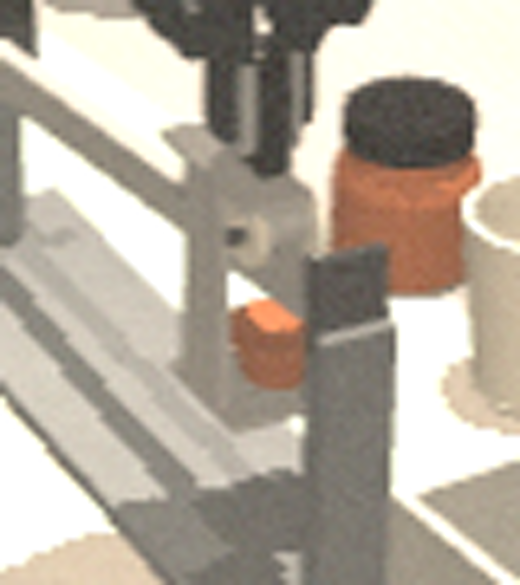

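Wheels are seated: the near flange (crop 245,240) overlaps the bar's side face and the dish hangs below. Easing the pressure, then opening and rising straight up.

```bash
python3 -m jog '[[1,0,0,-0.05,0],[1,0,0,0,0],[-1,0,0,0,0],[-1,0,0,0,0],[-1,0,0,-0.2,0],[-1,0,0,-0.8,0],[-1,0,0,-1,0],[-1,0,0,-1,0],[-1,0,0,-1,0],[-1,0,0,-0.5,0]]';  python3 - <<'E'
from cell import snapshot
import cv2
for n in("side",):
    im=snapshot(n); cv2.imwrite(f"pics/{n}11.png",im)
    c=im[120:300,230:400]; cv2.imwrite(f"pics/{n}11c.png",cv2.resize(cv2.convertScaleAbs(c,alpha=1.8,beta=10),None,fx=3.3,fy=3.3,interpolation=cv2.INTER_CUBIC))
E
python3 go.py 500 115 300
```

```text
time_s: 20.95
tcp_pos: [593.1, 115.1, 327.2]
tool_rot: [0.001, -0.692, 0.722, -0.001]
ft_force: [-0.1, 0.1, -0.2]
gripper_width: 85.4
t 21.00 tcp [593.4 115.2 328.6] psi 3.100 j6 -1.34 w 85.3 F [-0.5 -1.   1.5]
turn/0.1: 0.00 then units [0.14 3.11 0.95]  now-frame [0.14 3.11 0.95]
```

View pics/side11c.png

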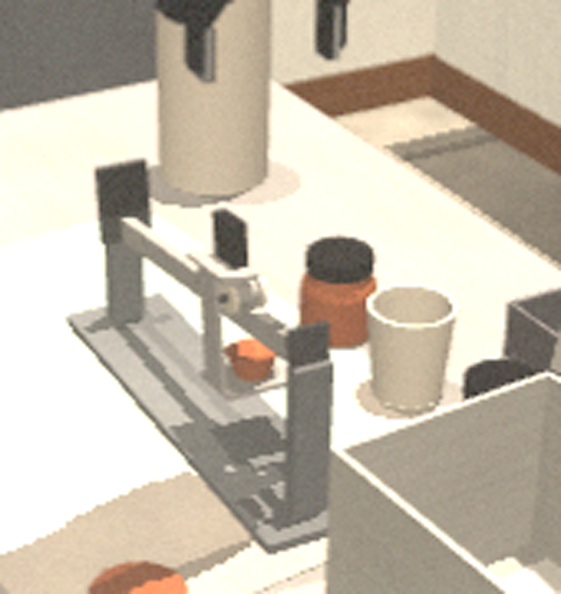

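The hanger is free on the bar (wheels at crop 235,295), apparently starting to roll. Pulling the arm back and letting it roll.

```bash
python3 -m jog '[[-1,0,0.5,-0.3,0],[-1,0,1,0,0],[-1,0,1,0,0],[-1,0,1,0,0],[-1,0,1,0,0],[-1,0,0.5,0,0],[-1,0,0,0,0],[-1,0,0,0,0],[-1,0,0,0,0],[-1,0,0,0,0]]';  python3 - <<'E'
from cell import snapshot
import cv2
im=snapshot("side"); cv2.imwrite(f"pics/side12.png",im)
E
python3 -m jog '[[-1,0,0,0,0],[-1,0,0,0,0],[-1,0,0,0,0],[-1,0,0,0,0],[-1,0,0,0,0],[-1,0,0,0,0],[-1,0,0,0,0],[-1,0,0,0,0],[-1,0,0,0,0],[-1,0,0,0,0],[-1,0,0,0,0],[-1,0,0,0,0],[-1,0,0,0,0],[-1,0,0,0,0],[-1,0,0,0,0]]'
python3 - <<'E'
from cell import snapshot
import cv2,numpy as np
im=snapshot("side"); cv2.imwrite(f"pics/side13.png",im)
t=snapshot("top"); cv2.imwrite(f"pics/top13.png",t)
a=cv2.imread("pics/side12.png")
f=lambda i:cv2.resize(cv2.convertScaleAbs(i[120:300,230:350],alpha=1.8,beta=10),None,fx=3.3,fy=3.3,interpolation=cv2.INTER_CUBIC)
cv2.imwrite("pics/cmp.png",np.hstack([f(a),f(im)]))
E
```

```text
time_s: 22.0
tcp_pos: [443.5, 121.3, 332.5]
tool_rot: [-0.0, -0.692, 0.722, 0.0]
ft_force: [0.4, -1.0, -0.0]
gripper_width: 85.6
time_s: 23.55
tcp_pos: [442.7, 121.3, 332.9]
tool_rot: [-0.0, -0.692, 0.722, -0.0]
ft_force: [0.1, 0.6, -0.1]
gripper_width: 85.4
```

View pics/cmp.png

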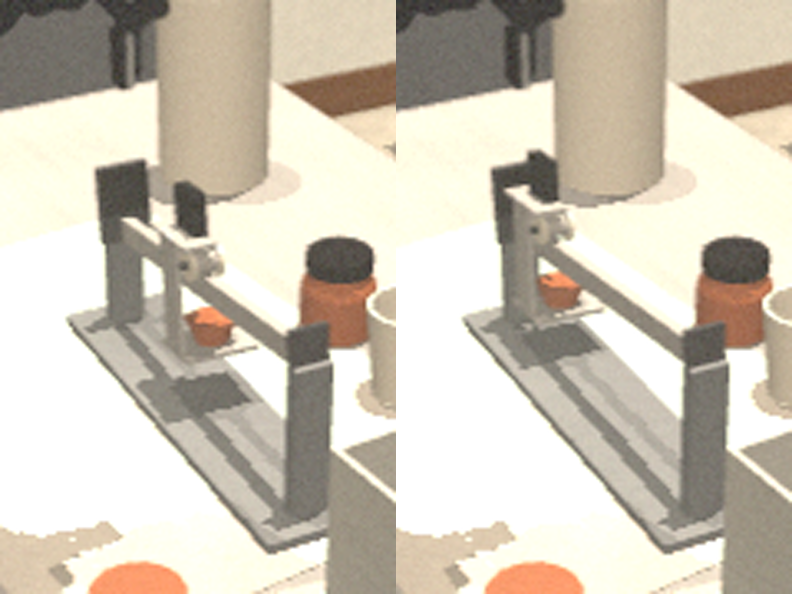

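View pics/top13.png

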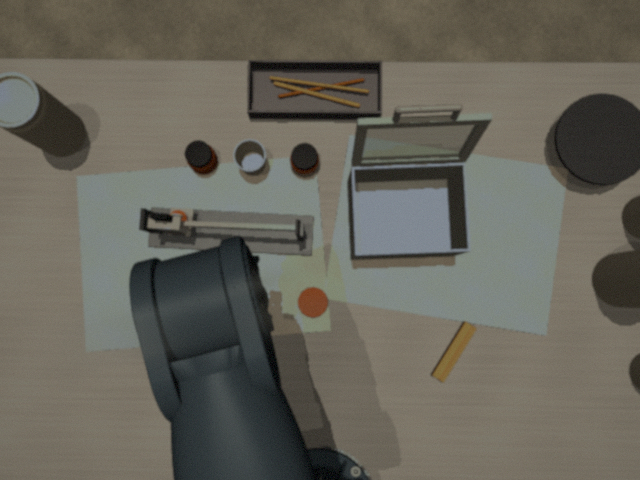

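The top plate meets the stop plate (right-hand crop, about 515,190). Waiting a little, then checking that it is at rest and at the home point.

```bash
python3 -m jog '[[-1,0,0,0,0],[-1,0,0,0,0],[-1,0,0,0,0],[-1,0,0,0,0],[-1,0,0,0,0],[-1,0,0,0,0],[-1,0,0,0,0],[-1,0,0,0,0],[-1,0,0,0,0],[-1,0,0,0,0],[-1,0,0,0,0],[-1,0,0,0,0],[-1,0,0,0,0],[-1,0,0,0,0],[-1,0,0,0,0]]'
python3 - <<'E'
from h import *
from cell import snapshot
np.set_printoptions(precision=1,suppress=True)
im=snapshot("side");t=snapshot("top");cv2.imwrite("pics/side14.png",im);cv2.imwrite("pics/top14.png",t)
a=cv2.imread("pics/side13.png")
print("moved diff px",int((np.abs(im.astype(int)-a)[150:290,240:350].max(2)>40).sum()))
u=np.array([np.cos(1.531),np.sin(1.531)]);o=np.array([595.8,202.7])
x=-156*np.cos(.12)+68+201*np.cos(.12);ax=np.r_[o+x*u,125-.12*x+8.1];print("home est",ax)
print("block top pred",proj("side",[ax+[0,0,54]]),"wheels",proj("side",[np.r_[ax[:2]+s*18*u,ax[2]-s*2.2] for s in(-1,1)]))
f=lambda i:cv2.resize(cv2.convertScaleAbs(i,alpha=1.8,beta=10),None,fx=6,fy=6,interpolation=cv2.INTER_CUBIC)
c=im.copy();
for p in proj("side",[ax,ax+[0,0,54]]): cv2.circle(c,tuple(int(round(v)) for v in p),1,(0,0,255),-1)
cv2.imwrite("pics/e1.png",f(c[155:235,245:325])); cv2.imwrite("pics/e2.png",f(t[190:260,130:230]))
E
```

```text
time_s: 25.15
tcp_pos: [442.7, 121.3, 332.9]
tool_rot: [-0.0, -0.692, 0.722, -0.0]
ft_force: [-0.4, -0.8, -0.4]
gripper_width: 85.3
moved diff px 0
home est [600.3 315.3 119.6]
block top pred [[273.9 168. ]] wheels [[277.2 188.7]
 [271.5 184.8]]
```

View pics/e1.png

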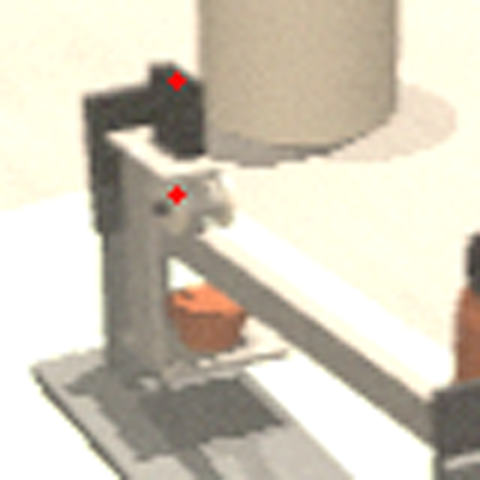

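View pics/e2.png

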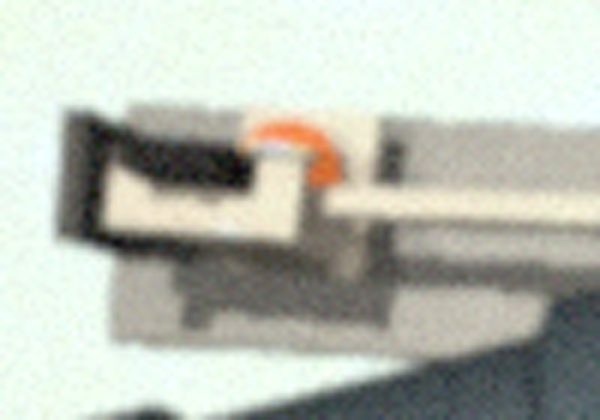

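View pics/side14.png

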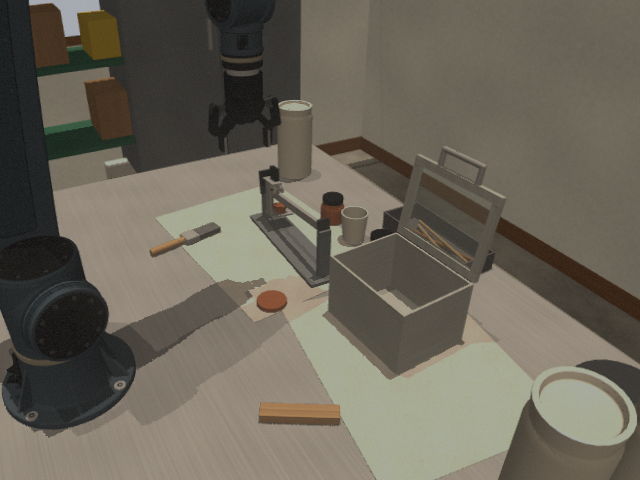

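The hanger rests against the stop. The projected home axle point (e1 crop 177,195) lies on its wheels and the block-top point (177,80) on the block. The lid is open and the pots and tools look undisturbed. Handing in.

```bash
python3 -c "
from cell import manip;print(manip.job_done())"
```

```text
the job is handed in; nothing more can be done
None
```

I handed the job in at about 25 s, well under the 69 s limit. The hand-in gives no verdict, so the result below rests on my own last checks.

**What I did:** I gripped the lid's front bar, followed its arc to about 1.2 rad and let go, and the springs swung the lid fully open. I took the hanger by its block, turned it so its mouth faced the rail and moved it over the bar sideways about 68 mm from the upper end plate. I lowered it until the force reading showed the wheels on the bar. I then opened the jaws and rose straight up. It rolled down to the lower stop without being touched.

**Last checks:**
- **At rest:** two side pictures 1.6 s apart showed no change around the rail.
- **At home:** the estimated home point, projected into the side picture, fell on the wheels, with the top plate against the stop. This was a check by eye, not a measured distance.
- **Lid and bystanders:** the lid stands open, and the pots and tools look to be in their starting places.
- **Robot:** the arm is clear of everything, with the force reading only noise.

**Small disagreements:** the wheels touched about 2 mm before the expected seating height, which fits the uphill wheel meeting the slope first. The finger opening read about 11 mm on both 12 mm parts. No check failed.

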